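# Hold the vial incubator's lid open at 60 degrees

### The job

A colleague is about to change the vials in the white block incubator. Clear the blue vial rack off its lid first and set it down gently, upright, on the bare table top; then lift the lid (the black bar in front is its handle) until it stands 60 degrees open (within about 5 degrees) and finish while still holding it steady there, because it falls shut when let go. Leave the dish, the tin and the marker pen where they are.

Things in the scene. Friction and masses are not known exactly. Their poses are not given: they have to be found in the camera images.
- rack_center (a point): Centre (26 mm above its underside) of the empty blue vial rack, 40 x 151 x 52 mm, about 120 g, loose on the incubator's lid at the start. x axis: the 40 mm width (grip across the two long rails); y: its length; z: up. Open frame: 5 mm floor, end plates, rails along both long sides at heights 22 to 26 and 42 to 46 mm.
- lid_hinge (a point): Middle of the lid's hinge line, on the rear top edge of the white incubator, 80 mm above the table. x axis level, from the incubator's front to its rear; y along the hinge line to the left; z up; it does not turn with the lid. The incubator (200 mm wide, fixed) reaches 170 mm forward from the hinge line.
- lid_bar (a point): Middle of the black round bar handle, 12 mm thick, 110 mm long, parallel to the hinge line and 215 mm from it, on two rods at its ends. With the lid shut it is 80 mm above the table, 45 mm in front of the lid's edge, with free space all round. The lid is a flat plate, 170 x 200 x 12 mm (top at 86 mm), grey with a clear window. The round bar can turn in the fingers.
- lid (a joint): Opening angle of the lid, rad: 0 shut and level, growing as its front rises; 1.047 is 60 degrees. At angle a the bar is 0.215 sin a above the hinge line and 0.215 cos a in front of it. The lid weighs about 350 g, has almost no friction and falls shut from any angle below 90 degrees; about 1.7 N at the bar lifts it.
- incubator: The white block incubator with vials in it; origin at the centre of its underside on the table, axes as lid_hinge (hinge line 85 mm behind the origin).
- dish: Covered round petri dish, 90 mm wide, 14 mm high, loose on the table to the left; origin at the centre of its underside. A bystander.
- tin: Flat round steel tin, 114 mm wide, 17 mm high, loose on the table to the left; origin at the centre of its underside. A bystander.
- pen: White marker pen with blue cap, 135 mm long (its y axis), 17 mm thick, lying loose on the table in front of the incubator; origin at the middle of its underside. A bystander. The table right of the incubator (round world x 0.48, y -0.20, 100 mm each way) is bare; a thin cord runs behind that.

How it is judged:
By the outcome, as a careful person would: the job done as asked, in the order asked, and still so for the second after the job is handed in, while the arm keeps its last pose, push and grip.
It also fails if it takes over 58 s, if anything falls off the work surface, if the arm or the gripper's body presses on something with over 40 N, if the wrist force passes 120 N, or if a joint passes its speed limit or range.

### The arm

A 6-joint arm with a two-finger parallel gripper is mounted at the origin on a cart in front of the work surface, level with it; the furniture and walls round the work are solid. World frame = base frame: x ahead of the robot, y to its left, z up, the work surface at z = 0. Lengths are in m, angles in rad, forces in N, time in s.
With the tool pointing down it reaches from about 0.35 to 0.775 m from the base axis. Payload 7.3 kg.
Tool frame: the origin (TCP) lies on the front face of the gripper's body, between the roots of the fingers; the fingertips stand 66 mm ahead of it and the grasp point (between the pads) lies 47 mm ahead of it; z points along the fingers, y is the direction in which the jaws open and shut (so a half turn about z gives the same grasp; the last joint's range is limited). The gripper opens to 92 mm and grips with 3 to 60 N. Pads are 19 mm wide; open, the fingers measure 130 mm over their backs; the gripper's body (75 mm by 190 mm) begins 47 mm behind the grasp point.
Start: joints at [-1.309, 0.342, 1.524, -0, 1.275, -0.146], TCP at [0.208, -0.482, 0.292] pointing down, gripper open.
Joint ranges: [-2.53, 2.53], [-0.77, 2.02], [0.04, 2.7], [-1, 4.14], [0.28, 2.66], [-3.11, 3.11]. Speed limits (rad/s): [2.57, 2.57, 3.14, 3.14, 3.14, 3.14].

### API

Orientations are given as [roll, pitch, yaw] about the fixed x, y, z axes, in that order (R = Rz(yaw) Ry(pitch) Rx(roll)).
In Python, from cell import observe, read_camera, hand_in, search_frame, tip_of gives the robot as it stands. The module is installed in compiled form; this text tells all that it offers.
- The arm moves only by the tool apply_moves, never from a script. Its argument "motion" is a list of rows, each an object with "offset": the shift along the tool's x, y, z in mm, a list of three; "rotation": the turn, a rotation vector about the tool's x, y, z in rad, a list of three. In form: [{"offset": [x, y, z], "rotation": [rx, ry, rz]}, ...]. A call has 1 to 12 rows; each row shifts and turns the pose as measured when the row begins, along the tool's axes as they then stand; what a row does not reach is not made up. A row lasts 1/12 s, in which the tool goes at most 41.7 mm and 7.16 degrees, less where a joint would pass 70% of its speed; a pose out of reach is approached as far as the arm can. A call with a gripper value outside its range is refused whole. "grip" is the closure, from 0 (fully open) to 1 (shut), set as the call begins (left out, the last holds). The fingers move at their own pace and stop on an object; "grip_force" is the grip in N (left out, the last holds). Time passes only in rows, so rows that do not move let the fingers close. It gives the time, the measured TCP pose, the force and the opening at its end, in the units of the state.
- observe(): the state, without advancing time (a new reading comes with each control period).
- read_camera(name): name is "side" or "top" or "wrist"; returns a dict with "img" (480x640x3 uint8, red, green, blue), "camera_matrix" (3x3 intrinsics, pixels), "R" (3x3) and "t" (3): a world point X has camera coordinates R X + t; the wrist camera has in their place "tool_from_camera" (4x4, takes a point from camera to tool coordinates, whose origin is the TCP and whose axes are the flange's). Camera axes: x right, y down, z forward; pixel columns grow to the right and rows downward; lengths in m; the calibration is good to about 2 mm. A picture is of the moment at which its call begins: read the wrist's pose just before it. There is no depth.
- hand_in(): hands the job in, once; it reports no verdict.
Trained networks look in a picture, given as the dict that the camera call returned (one of the last four; its "shot" number tells which), for a name from the list of things; names that differ only in an ending like _2 or _b are one class to them, and where a whole thing is asked for, a point or a joint stands for the part that bears it (a point fixed in the world has none). Each returns a list of dicts, best first, with "score" (0 to 1); they miss things now and then, are a little off and sometimes report something else, mostly with a low value. They report only what shows in the picture. A call takes as long as a camera call.
- search_frame(query, picture): "location" ([x, y, z] in m, in world coordinates, good to about 4 mm: the middle of the surface that is visible of it).
- tip_of(query, picture): "location" ([x, y, z] in m, in world coordinates, good to about 4 mm: a listed point, or the origin of a listed thing).
The state is a dict: "time": time; "qpos": joint angles; "qvel": joint speeds; "joint_efforts": joint torques, N m; "tool_pos": TCP position; "tool_rot": TCP orientation; "contact_force": force on the tool from outside, world axes, zero at the start; "torque": the same for the moment, N m; "opening": finger opening in m.
Only numpy, scipy, OpenCV 4.12 (cv2) and the standard library are available. Lean on these libraries where they do the work, as an engineer would, in place of code of your own. Each camera call takes 0.05 s, during which the arm holds its last target.

## Working session

There is one attempt and no reset: what is moved stays moved. The work goes in short steps, Python scripts to look and compute and a tool call to move; the robot and the scene stay as the last step left them, time stands still between calls to the robot, and variables do not carry over. Pictures are saved under pics/ and viewed, and the job is handed in when it is done.

Besides the shell and the picture viewer there is one more tool, called after ">>>" as a command line: name --argument value ..., lists and objects as JSON in quotes. apply_moves: Moves the arm, as the interface text tells. Its arguments: {"type":"object","properties":{"motion":{"type":"array"},"grip":{"type":"number"},"grip_force":{"type":"number"}},"required":["motion"]}

```bash
mkdir -p pics; python3 - <<'E'
from cell import observe, read_camera, search_frame, tip_of
import cv2, numpy as np
s=observe(); print({k:np.round(v,3).tolist() for k,v in s.items()})
for n in ["top","side"]:
    p=read_camera(n); cv2.imwrite(f"pics/{n}0.png",p["img"][:,:,::-1])
    print(n,np.round(p["camera_matrix"],1).tolist(),np.round(p["R"],3).tolist(),np.round(p["t"],3).tolist())
    for q in ["rack_center","lid_hinge","lid_bar","incubator","dish","tin","pen"]:
        r=tip_of(q,p); print(q,[(np.round(a["location"],3).tolist(),round(a["score"],2)) for a in r[:2]])
    r=search_frame("rack_center",p); print([(np.round(a["location"],3).tolist(),round(a["score"],2)) for a in r[:2]])
E
```

```text
{'time': 0.0, 'qpos': [-1.309, 0.343, 1.525, -0.0, 1.275, -0.146], 'qvel': [0.0, -0.002, 0.0, -0.001, 0.0, -0.002], 'joint_efforts': [0.001, -43.124, -24.422, 0.072, 0.056, -0.0], 'tool_pos': [0.208, -0.482, 0.292], 'tool_rot': [-3.14, -0.0, 0.408], 'contact_force': [0.399, 0.018, 0.609], 'torque': [0.01, 0.056, 0.016], 'opening': 0.092}
top [[457.2, 0.0, 322.6], [0.0, 457.2, 244.6], [0.0, 0.0, 1.0]] [[-0.013, -1.0, 0.002], [-0.98, 0.013, -0.199], [0.199, -0.004, -0.98]] [0.213, 0.554, 0.84]
rack_center [([0.655, 0.099, 0.114], 0.98)]
lid_hinge [([0.727, 0.102, 0.082], 0.69)]
lid_bar [([0.506, 0.099, 0.081], 0.79)]
incubator [([0.644, 0.101, -0.001], 0.9)]
dish [([0.441, 0.328, -0.001], 0.9), ([0.508, 0.1, 0.078], 0.26)]
tin [([0.597, 0.37, 0.003], 0.83)]
pen [([0.38, 0.11, -0.001], 0.92), ([0.656, 0.097, 0.116], 0.35)]
[([0.658, 0.1, 0.114], 0.61), ([0.378, 0.113, 0.012], 0.27)]
side [[484.1, 0.0, 322.9], [0.0, 484.1, 234.9], [0.0, 0.0, 1.0]] [[-1.0, 0.014, -0.018], [0.023, 0.539, -0.842], [-0.002, -0.842, -0.539]] [0.556, -0.031, 1.077]
rack_center [([0.651, 0.099, 0.116], 0.81), ([0.595, 0.369, -0.003], 0.32)]
lid_hinge [([0.725, 0.099, 0.078], 0.9)]
lid_bar [([0.51, 0.095, 0.08], 0.81)]
incubator [([0.639, 0.103, -0.002], 0.87)]
dish [([0.438, 0.33, -0.001], 0.64)]
tin [([0.597, 0.37, -0.003], 0.59)]
pen [([0.377, 0.106, -0.001], 0.66)]
[([0.652, 0.136, 0.129], 0.82)]
```

View pics/top0.png

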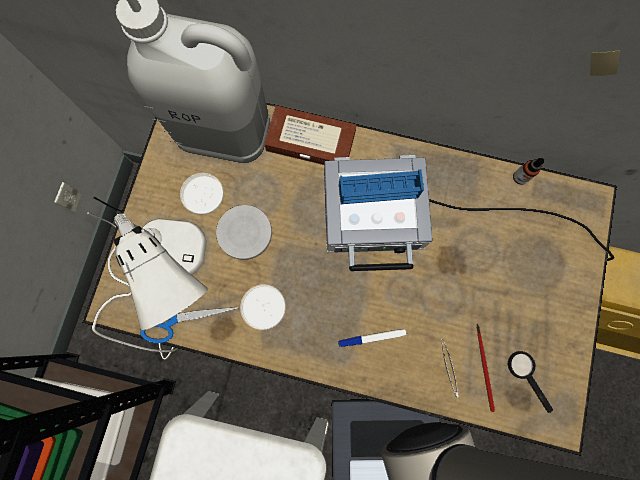

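View pics/side0.png

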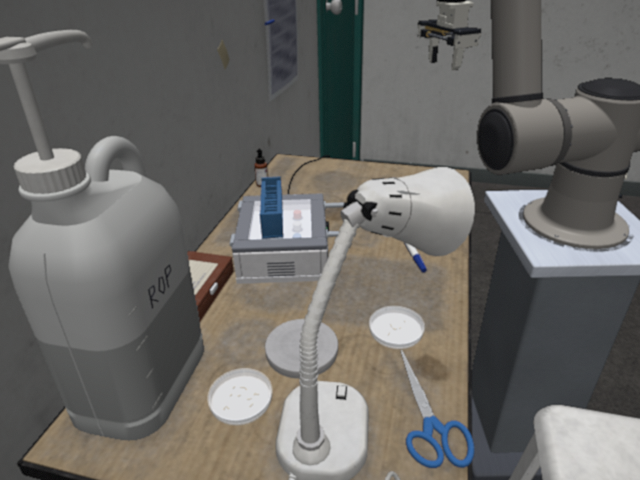

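```bash
python3 - <<'E'
import cv2
im=cv2.imread("pics/top0.png")[145:285,310:450]
cv2.imwrite("pics/top0c.png",cv2.resize(im,None,fx=4.2,fy=4.2,interpolation=cv2.INTER_CUBIC))
E
```

```text
(no output)
```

View pics/top0c.png

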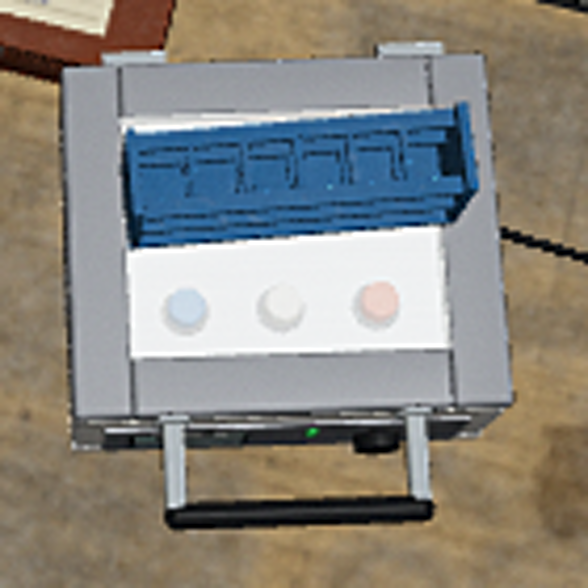

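```bash
cat > h.py <<'E'
import numpy as np
def bp(p,uv,z):
    K,R,t=[np.array(p[k]) for k in("camera_matrix","R","t")]
    d=R.T@np.linalg.solve(K,np.array([uv[0],uv[1],1.])); c=-R.T@t
    return c+d*(z-c[2])/d[2]
E
python3 - <<'E'
from h import *
from cell import read_camera,observe
p=read_camera("top")
def f(n,a,b,z):
    A,B=[bp(p,(310+u/4.2,145+v/4.2),z) for u,v in(a,b)]
    d=A-B; print(n,A.round(4),B.round(4),"len",np.linalg.norm(d).round(4),"yaw",np.arctan2(-d[0],d[1]).round(4),((A+B)/2).round(4))
f("lidrear",(62,68),(482,55),.086)
f("lidfront",(70,418),(510,403),.086)
f("bar",(166,517),(433,510),.08)
f("racktoprear",(126,130),(465,105),.138)
f("rackbotfront",(133,245),(450,223),.086)
f("tablerear",(0,0),(500,0),0)
print(bp(p,(340,150),0),bp(p,(480,175),0))
E
```

```text
lidrear [0.718  0.1993 0.086 ] [0.722  0.0026 0.086 ] len 0.1968 yaw 0.0202 [0.72   0.1009 0.086 ]
lidfront [0.551  0.1981 0.086 ] [ 5.553e-01 -4.000e-04  8.600e-02] len 0.1986 yaw 0.0218 [0.5532 0.0988 0.086 ]
bar [0.5064 0.1556 0.08  ] [0.508  0.0356 0.08  ] len 0.12 yaw 0.0134 [0.5072 0.0956 0.08  ]
racktoprear [0.6682 0.1725 0.138 ] [0.6778 0.024  0.138 ] len 0.1487 yaw 0.0647 [0.673  0.0982 0.138 ]
rackbotfront [0.6316 0.168  0.086 ] [0.6402 0.022  0.086 ] len 0.1462 yaw 0.0592 [0.6359 0.095  0.086 ]
tablerear [0.7902 0.2299 0.    ] [ 0.7869 -0.0295  0.    ] len 0.2595 yaw -0.0126 [0.7886 0.1002 0.    ]
[0.77777017 0.16481762 0.        ] [ 0.7167389 -0.1349967  0.       ]
```

```bash
cat >> h.py <<'E'
from scipy.spatial.transform import Rotation as Ro
import json
def plan(pos,yaw,n,pitchR=None,ramp=True):
    """rows (rounded) from measured pose to tool-down target"""
    from cell import observe
    s=observe(); p=np.array(s["tool_pos"]); R=Ro.from_euler("xyz",s["tool_rot"])
    T=np.array(pos); RT=Ro.from_euler("xyz",[np.pi,0,yaw])
    w=np.ones(n)
    if ramp and n>4: w[0]=w[-1]=.4; w[1]=w[-2]=.75
    f=np.cumsum(w)/w.sum(); rv=(R.inv()*RT).as_rotvec()
    cp,cR=p,R; rows=[]
    for k in f:
        gp=p+(T-p)*k; gR=R*Ro.from_rotvec(rv*k)
        o=np.round(cR.inv().apply(gp-cp)*1000,0)+0; r=np.round((cR.inv()*gR).as_rotvec(),3)+0
        rows.append({"offset":o.astype(int).tolist(),"rotation":r.tolist()})
        cp=cp+cR.apply(o/1000); cR=cR*Ro.from_rotvec(r)
    print("time",round(s["time"],2),"at",p.round(4),np.round(s["tool_rot"],3),"max step",max(np.linalg.norm(r["offset"]) for r in rows),max(np.linalg.norm(r["rotation"]) for r in rows))
    for i in range(0,n,12): print(json.dumps(rows[i:i+12]))
    return rows
E
python3 - <<'E'
from h import *
plan([.6545,.098,.27],1.633,24)
E
```

```text
time 0.95 at [ 0.2082 -0.4819  0.2923] [3.141 0.    0.408] max step 33.25657829663178 0.055
[{"offset": [11, -6, 0], "rotation": [0.0, 0.0, -0.022]}, {"offset": [22, -12, 1], "rotation": [0.0, 0.0, -0.041]}, {"offset": [30, -14, 1], "rotation": [0.0, 0.0, -0.055]}, {"offset": [30, -12, 1], "rotation": [0.0, 0.0, -0.055]}, {"offset": [31, -11, 1], "rotation": [0.0, 0.0, -0.055]}, {"offset": [32, -9, 1], "rotation": [0.0, 0.0, -0.055]}, {"offset": [32, -7, 1], "rotation": [0.0, 0.0, -0.055]}, {"offset": [32, -6, 1], "rotation": [0.0, 0.0, -0.055]}, {"offset": [33, -4, 1], "rotation": [0.0, 0.0, -0.055]}, {"offset": [33, -2, 1], "rotation": [0.0, 0.0, -0.055]}, {"offset": [32, 0, 1], "rotation": [0.0, 0.0, -0.055]}, {"offset": [33, 2, 1], "rotation": [0.0, 0.0, -0.055]}]
[{"offset": [33, 3, 1], "rotation": [0.0, 0.0, -0.055]}, {"offset": [32, 6, 1], "rotation": [0.0, 0.0, -0.054]}, {"offset": [32, 7, 1], "rotation": [0.0, 0.0, -0.055]}, {"offset": [32, 8, 1], "rotation": [0.0, 0.0, -0.055]}, {"offset": [31, 11, 1], "rotation": [0.0, 0.0, -0.055]}, {"offset": [30, 12, 1], "rotation": [0.0, 0.0, -0.055]}, {"offset": [30, 14, 1], "rotation": [0.0, 0.0, -0.055]}, {"offset": [29, 15, 1], "rotation": [0.0, 0.0, -0.055]}, {"offset": [28, 17, 1], "rotation": [0.0, 0.0, -0.055]}, {"offset": [27, 19, 1], "rotation": [0.0, 0.0, -0.055]}, {"offset": [20, 15, 1], "rotation": [0.0, 0.0, -0.041]}, {"offset": [10, 8, 0], "rotation": [0.0, 0.0, -0.022]}]
```

>>> apply_moves --motion '[{"offset":[11,-6,0],"rotation":[0,0,-0.022]},{"offset":[22,-12,1],"rotation":[0,0,-0.041]},{"offset":[30,-14,1],"rotation":[0,0,-0.055]},{"offset":[30,-12,1],"rotation":[0,0,-0.055]},{"offset":[31,-11,1],"rotation":[0,0,-0.055]},{"offset":[32,-9,1],"rotation":[0,0,-0.055]},{"offset":[32,-7,1],"rotation":[0,0,-0.055]},{"offset":[32,-6,1],"rotation":[0,0,-0.055]},{"offset":[33,-4,1],"rotation":[0,0,-0.055]},{"offset":[33,-2,1],"rotation":[0,0,-0.055]},{"offset":[32,0,1],"rotation":[0,0,-0.055]},{"offset":[33,2,1],"rotation":[0,0,-0.055]}]' --grip 0

```text
time: 1.95
tool_pos: [0.4342, -0.1722, 0.2808]
tool_rot: [3.139, -0.0, 1.052]
contact_force: [1.2, -1.7, -0.7]
opening: 0.0919
```

```bash
python3 - <<'E'
from h import *
plan([.6545,.098,.27],1.633,12)
E
```

```text
time 1.95 at [ 0.4342 -0.1722  0.2808] [ 3.139 -0.     1.052] max step 34.42382895611701 0.0570087712549569
[{"offset": [13, 2, 0], "rotation": [0.0, 0.0, -0.023]}, {"offset": [25, 5, 1], "rotation": [0.0, 0.0, -0.042]}, {"offset": [33, 8, 1], "rotation": [0.0, 0.0, -0.056]}, {"offset": [33, 9, 1], "rotation": [0.001, 0.0, -0.057]}, {"offset": [32, 12, 1], "rotation": [0.0, 0.0, -0.056]}, {"offset": [31, 13, 1], "rotation": [0.0, 0.0, -0.056]}, {"offset": [30, 15, 2], "rotation": [0.0, 0.0, -0.057]}, {"offset": [30, 16, 1], "rotation": [0.001, 0.0, -0.056]}, {"offset": [28, 18, 1], "rotation": [0.0, 0.0, -0.057]}, {"offset": [28, 20, 1], "rotation": [0.0, 0.001, -0.056]}, {"offset": [19, 16, 0], "rotation": [0.0, 0.0, -0.042]}, {"offset": [11, 9, 1], "rotation": [0.0, 0.0, -0.023]}]
```

Tracks accurately.

>>> apply_moves --motion '[{"offset":[13,2,0],"rotation":[0,0,-0.023]},{"offset":[25,5,1],"rotation":[0,0,-0.042]},{"offset":[33,8,1],"rotation":[0,0,-0.056]},{"offset":[33,9,1],"rotation":[0.001,0,-0.057]},{"offset":[32,12,1],"rotation":[0,0,-0.056]},{"offset":[31,13,1],"rotation":[0,0,-0.056]},{"offset":[30,15,2],"rotation":[0,0,-0.057]},{"offset":[30,16,1],"rotation":[0.001,0,-0.056]},{"offset":[28,18,1],"rotation":[0,0,-0.057]},{"offset":[28,20,1],"rotation":[0,0.001,-0.056]},{"offset":[19,16,0],"rotation":[0,0,-0.042]},{"offset":[11,9,1],"rotation":[0,0,-0.023]}]'

```text
time: 2.95
tool_pos: [0.6525, 0.1348, 0.2705]
tool_rot: [3.141, -0.004, 1.687]
contact_force: [-0.0, 0.1, 0.3]
opening: 0.0916
```

```bash
python3 - <<'E'
from h import *
from cell import *
import cv2
s=observe(); p=read_camera("wrist"); cv2.imwrite("pics/w1.png",p["img"][:,:,::-1])
print(np.round(s["tool_pos"],4),np.round(s["tool_rot"],4),s["contact_force"])
print(np.round(p["camera_matrix"],1).tolist(),np.round(p["tool_from_camera"],3).tolist())
for q in ["rack_center","lid_bar"]:
    print(q,[(np.round(a["location"],3).tolist(),round(a["score"],2)) for a in tip_of(q,p)[:2]])
# project predicted rack outline
TC=np.array(p["tool_from_camera"]);K=np.array(p["camera_matrix"])
Rw=Ro.from_euler("xyz",s["tool_rot"]).as_matrix()
def pr(X):
    c=TC[:3,:3].T@(Rw.T@(np.array(X)-s["tool_pos"])-TC[:3,3]); u=K@c; return u[:2]/u[2]
im=p["img"][:,:,::-1].copy(); c,sn=np.cos(.062),np.sin(.062)
for z in(.138,.086):
    P=[pr([.6545+c*a-sn*b,.098+sn*a+c*b,z]) for a,b in((.02,.0755),(.02,-.0755),(-.02,-.0755),(-.02,.0755))]
    cv2.polylines(im,[np.int32(P)],True,(0,0,255) if z>.1 else (0,255,0),1)
cv2.imwrite("pics/w1o.png",im)
E
```

```text
[0.6525 0.1348 0.2705] [ 3.1406 -0.0036  1.6869] [-0.04091041  0.06895484  0.28178088]
[[352.6, 0.0, 322.9], [0.0, 352.6, 243.3], [0.0, 0.0, 1.0]] [[-0.002, -0.953, -0.302, 0.082], [1.0, -0.002, 0.0, -0.001], [-0.001, -0.302, 0.953, -0.093], [0.0, 0.0, 0.0, 1.0]]
rack_center [([0.653, 0.097, 0.11], 0.77), ([0.512, 0.094, 0.078], 0.62)]
lid_bar [([0.511, 0.097, 0.078], 0.69)]
```

View pics/w1o.png

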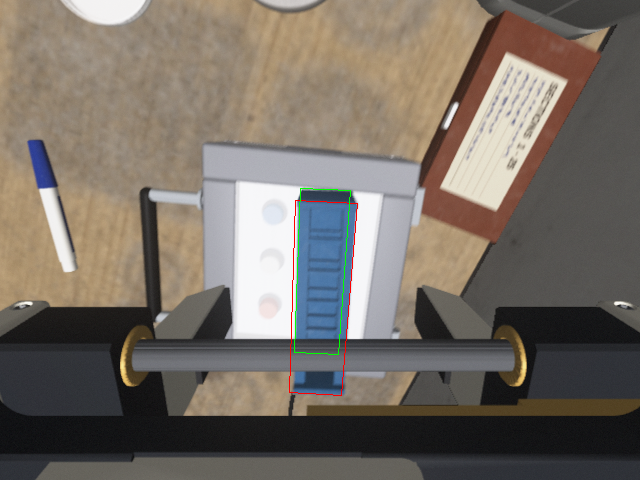

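```bash
python3 - <<'E'
from h import *
plan([.654,.098,.21],1.633,8)
E
```

```text
time 3.1 at [0.6515 0.133  0.2699] [-3.141e+00 -3.000e-03  1.684e+00] max step 11.704699910719626 0.009110433579144298
[{"offset": [-2, 0, 4], "rotation": [0.0, 0.0, 0.003]}, {"offset": [-4, 0, 7], "rotation": [0.0, -0.001, 0.006]}, {"offset": [-6, 0, 9], "rotation": [0.0, 0.0, 0.008]}, {"offset": [-6, -1, 10], "rotation": [0.0, 0.0, 0.008]}, {"offset": [-5, 0, 9], "rotation": [-0.001, -0.001, 0.009]}, {"offset": [-6, 0, 10], "rotation": [0.0, 0.0, 0.008]}, {"offset": [-4, 0, 7], "rotation": [0.0, -0.001, 0.006]}, {"offset": [-2, 0, 4], "rotation": [0.0, 0.0, 0.003]}]
```

>>> apply_moves --motion '[{"offset":[-2,0,4],"rotation":[0,0,0.003]},{"offset":[-4,0,7],"rotation":[0,-0.001,0.006]},{"offset":[-6,0,9],"rotation":[0,0,0.008]},{"offset":[-6,0,10],"rotation":[0,0,0.008]},{"offset":[-5,0,9],"rotation":[0,-0.001,0.009]},{"offset":[-6,0,10],"rotation":[0,0,0.008]},{"offset":[-4,0,7],"rotation":[0,-0.001,0.006]},{"offset":[-2,0,4],"rotation":[0,0,0.003]},{"offset":[0,0,0],"rotation":[0,0,0]},{"offset":[0,0,0],"rotation":[0,0,0]}]'

```text
time: 3.93
tool_pos: [0.6514, 0.0885, 0.2028]
tool_rot: [-3.136, 0.002, 1.619]
contact_force: [0.0, 0.1, 0.2]
opening: 0.092
```

```bash
python3 - <<'E'
from h import *
plan([.6545,.098,.177],1.633,8)
E
```

```text
time 3.93 at [0.6514 0.0885 0.2028] [-3.136e+00  2.000e-03  1.619e+00] max step 4.58257569495584 0.0024494897427831783
[{"offset": [1, 0, 2], "rotation": [0.0, 0.0, -0.001]}, {"offset": [1, 1, 3], "rotation": [-0.001, 0.0, -0.002]}, {"offset": [1, 0, 4], "rotation": [-0.001, 0.001, -0.002]}, {"offset": [2, 1, 4], "rotation": [-0.001, 0.0, -0.002]}, {"offset": [1, 0, 4], "rotation": [-0.001, 0.0, -0.002]}, {"offset": [2, 1, 4], "rotation": [0.0, 0.0, -0.002]}, {"offset": [1, 0, 3], "rotation": [-0.001, 0.0, -0.002]}, {"offset": [0, 1, 2], "rotation": [0.0, 0.001, -0.001]}]
```

>>> apply_moves --motion '[{"offset":[1,0,2],"rotation":[0,0,-0.001]},{"offset":[1,1,3],"rotation":[-0.001,0,-0.002]},{"offset":[1,0,4],"rotation":[-0.001,0.001,-0.002]},{"offset":[1,1,4],"rotation":[-0.001,0,-0.002]},{"offset":[1,0,4],"rotation":[-0.001,0,-0.002]},{"offset":[1,1,3],"rotation":[0,0,-0.002]},{"offset":[1,0,2],"rotation":[-0.001,0,-0.002]},{"offset":[0,0,1],"rotation":[0,0,-0.001]},{"offset":[0,0,0],"rotation":[0,0,0]}]'

```text
time: 4.68
tool_pos: [0.6549, 0.0984, 0.1787]
tool_rot: [3.138, 0.0, 1.637]
contact_force: [0.5, -0.0, -0.0]
opening: 0.0919
```

```bash
python3 - <<'E'
from h import *
plan([.6545,.098,.177],1.633,4)
E
```

```text
time 4.68 at [0.6549 0.0984 0.1787] [3.138 0.    1.637] max step 1.0 0.001414213562373095
[{"offset": [0, 0, 0], "rotation": [0.001, 0.0, 0.001]}, {"offset": [0, 0, 1], "rotation": [0.001, 0.0, 0.001]}, {"offset": [0, 0, 0], "rotation": [0.0, 0.0, 0.001]}, {"offset": [0, 0, 1], "rotation": [0.001, 0.0, 0.001]}]
```

>>> apply_moves --motion '[{"offset":[0,0,1],"rotation":[0,0,0.001]},{"offset":[0,0,1],"rotation":[0,0,0]},{"offset":[0,0,0],"rotation":[0,0,0]},{"offset":[0,0,0],"rotation":[0,0,0]},{"offset":[0,0,0],"rotation":[0,0,0]},{"offset":[0,0,0],"rotation":[0,0,0]},{"offset":[0,0,0],"rotation":[0,0,0]},{"offset":[0,0,0],"rotation":[0,0,0]},{"offset":[0,0,0],"rotation":[0,0,0]},{"offset":[0,0,0],"rotation":[0,0,0]}]' --grip 1 --grip_force 15

```text
time: 5.52
tool_pos: [0.6553, 0.0981, 0.1773]
tool_rot: [3.137, 0.0, 1.636]
contact_force: [0.3, -0.1, -0.3]
opening: 0.0391
```

```bash
python3 - <<'E'
from h import *
plan([.6545,.098,.27],1.633,8)
E
```

```text
time 5.52 at [0.6553 0.0981 0.1773] [3.137 0.    1.636] max step 15.0 0.001414213562373095
[{"offset": [0, 0, -6], "rotation": [0.0, 0.0, 0.0]}, {"offset": [0, 0, -11], "rotation": [0.001, 0.0, 0.001]}, {"offset": [0, 0, -15], "rotation": [0.001, 0.0, 0.0]}, {"offset": [0, 0, -14], "rotation": [0.0, 0.0, 0.0]}, {"offset": [0, 0, -15], "rotation": [0.001, 0.0, 0.001]}, {"offset": [0, 0, -15], "rotation": [0.001, 0.0, 0.0]}, {"offset": [0, 0, -11], "rotation": [0.0, 0.0, 0.001]}, {"offset": [0, -1, -6], "rotation": [0.001, 0.0, 0.0]}]
```

>>> apply_moves --motion '[{"offset":[0,0,-4],"rotation":[0,0,0]},{"offset":[0,0,-8],"rotation":[0,0,0]},{"offset":[0,0,-12],"rotation":[0,0,0]},{"offset":[0,0,-14],"rotation":[0,0,0]},{"offset":[0,0,-14],"rotation":[0,0,0]},{"offset":[0,0,-14],"rotation":[0,0,0]},{"offset":[0,0,-8],"rotation":[0,0,0]},{"offset":[0,0,-4],"rotation":[0,0,0]},{"offset":[0,0,0],"rotation":[0,0,0]}]'

```text
time: 6.27
tool_pos: [0.6541, 0.0981, 0.2609]
tool_rot: [3.14, 0.0, 1.636]
contact_force: [0.7, 0.1, -1.5]
opening: 0.0392
```

```bash
python3 - <<'E'
from h import *
from cell import *
import cv2
p=read_camera("side"); cv2.imwrite("pics/s2.png",cv2.resize(p["img"][100:320,180:500,::-1],None,fx=2.4,fy=2.4))
s=observe(); print(s["contact_force"],s["opening"])
plan([.48,-.20,.25],1.1,22)
E
```

```text
[ 0.60728349 -0.30820479 -1.12196603] 0.03921341550131144
time 6.32 at [0.654  0.098  0.2603] [3.14  0.    1.636] max step 17.72004514666935 0.027018512172212593
[{"offset": [-6, -4, 0], "rotation": [0.0, 0.0, 0.011]}, {"offset": [-10, -7, 1], "rotation": [0.0, 0.0, 0.019]}, {"offset": [-15, -9, 0], "rotation": [0.0, 0.0, 0.027]}, {"offset": [-14, -9, 1], "rotation": [0.0, 0.0, 0.026]}, {"offset": [-15, -8, 0], "rotation": [0.0, 0.0, 0.027]}, {"offset": [-15, -8, 1], "rotation": [0.0, 0.0, 0.026]}, {"offset": [-15, -7, 0], "rotation": [0.0, 0.0, 0.026]}, {"offset": [-16, -7, 1], "rotation": [0.0, 0.0, 0.027]}, {"offset": [-15, -7, 0], "rotation": [0.0, 0.0, 0.026]}, {"offset": [-16, -6, 1], "rotation": [0.001, 0.0, 0.027]}, {"offset": [-16, -6, 0], "rotation": [0.0, 0.0, 0.026]}, {"offset": [-16, -6, 1], "rotation": [0.0, 0.0, 0.026]}]
[{"offset": [-17, -5, 0], "rotation": [0.0, 0.0, 0.027]}, {"offset": [-16, -4, 1], "rotation": [0.0, 0.0, 0.026]}, {"offset": [-16, -4, 0], "rotation": [0.0, 0.0, 0.027]}, {"offset": [-17, -4, 1], "rotation": [0.0, 0.0, 0.026]}, {"offset": [-17, -3, 0], "rotation": [0.0, 0.0, 0.026]}, {"offset": [-17, -3, 1], "rotation": [0.0, 0.0, 0.027]}, {"offset": [-16, -3, 0], "rotation": [0.0, 0.0, 0.026]}, {"offset": [-17, -2, 1], "rotation": [0.0, 0.0, 0.027]}, {"offset": [-13, -1, 0], "rotation": [0.0, 0.0, 0.019]}, {"offset": [-7, 0, 0], "rotation": [0.0, 0.0, 0.011]}]
```

View pics/s2.png

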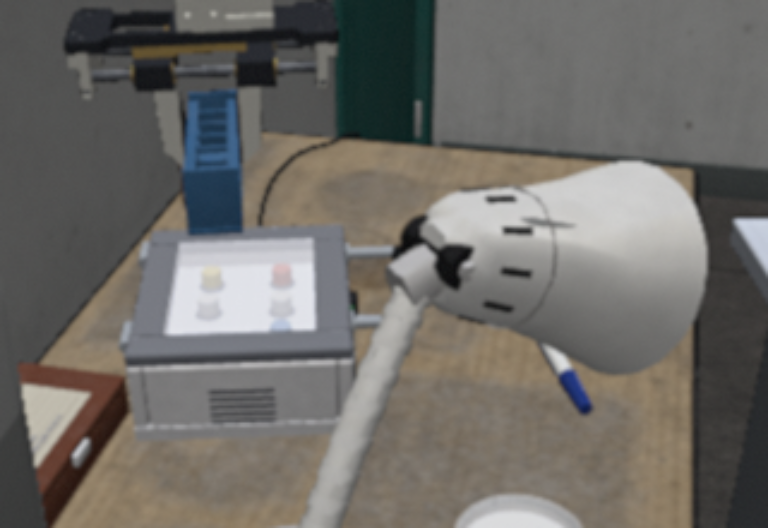

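>>> apply_moves --motion '[{"offset":[-6,-4,0],"rotation":[0,0,0.011]},{"offset":[-10,-7,0],"rotation":[0,0,0.019]},{"offset":[-15,-9,0],"rotation":[0,0,0.027]},{"offset":[-14,-9,0],"rotation":[0,0,0.026]},{"offset":[-15,-8,0],"rotation":[0,0,0.027]},{"offset":[-15,-8,0],"rotation":[0,0,0.026]},{"offset":[-15,-7,0],"rotation":[0,0,0.026]},{"offset":[-16,-7,0],"rotation":[0,0,0.027]},{"offset":[-15,-7,0],"rotation":[0,0,0.026]},{"offset":[-16,-6,0],"rotation":[0,0,0.027]},{"offset":[-16,-6,0],"rotation":[0,0,0.026]},{"offset":[-16,-6,0],"rotation":[0,0,0.026]}]'

```text
time: 7.32
tool_pos: [0.5456, -0.0719, 0.2485]
tool_rot: [-3.121, 0.003, 1.326]
contact_force: [0.6, 0.7, -1.1]
opening: 0.0393
```

>>> apply_moves --motion '[{"offset":[-17,-5,0],"rotation":[0,0,0.027]},{"offset":[-16,-4,1],"rotation":[0,0,0.026]},{"offset":[-16,-4,0],"rotation":[0,0,0.027]},{"offset":[-17,-4,1],"rotation":[0,0,0.026]},{"offset":[-17,-3,0],"rotation":[0,0,0.026]},{"offset":[-17,-3,1],"rotation":[0,0,0.027]},{"offset":[-12,-3,0],"rotation":[0,0,0.026]},{"offset":[-6,-1,1],"rotation":[0,0,0.01]},{"offset":[-3,0,0],"rotation":[0,0,0.01]},{"offset":[0,0,0],"rotation":[0,0,0]},{"offset":[0,0,0],"rotation":[0,0,0]}]'

```text
time: 8.23
tool_pos: [0.4673, -0.1853, 0.2377]
tool_rot: [-3.106, 0.01, 1.099]
contact_force: [-0.6, -0.0, -1.0]
opening: 0.0395
```

```bash
python3 - <<'E'
from h import *
from cell import *
import cv2
p=read_camera("top"); cv2.imwrite("pics/t3.png",p["img"][:,:,::-1])
print(np.round(bp(p,(0,0),0),2))
plan([.48,-.20,.12],1.1,12)
E
```

```text
[1.16 0.95 0.  ]
time 8.28 at [ 0.4674 -0.1852  0.2377] [-3.106  0.01   1.1  ] max step 12.206555615733702 0.00412310562561766
[{"offset": [0, 1, 5], "rotation": [-0.001, 0.0, 0.0]}, {"offset": [-1, 1, 8], "rotation": [-0.003, 0.001, 0.0]}, {"offset": [0, 3, 11], "rotation": [-0.003, 0.001, 0.0]}, {"offset": [-1, 2, 12], "rotation": [-0.004, 0.001, 0.0]}, {"offset": [-1, 2, 11], "rotation": [-0.003, 0.001, 0.0]}, {"offset": [0, 2, 12], "rotation": [-0.004, 0.001, 0.0]}, {"offset": [-1, 2, 11], "rotation": [-0.003, 0.001, 0.0]}, {"offset": [-1, 2, 11], "rotation": [-0.004, 0.001, 0.0]}, {"offset": [0, 1, 12], "rotation": [-0.003, 0.001, 0.0]}, {"offset": [-1, 2, 11], "rotation": [-0.004, 0.001, 0.0]}, {"offset": [-1, 2, 9], "rotation": [-0.002, 0.001, 0.0]}, {"offset": [0, 0, 4], "rotation": [-0.002, 0.0, 0.0]}]
```

View pics/t3.png

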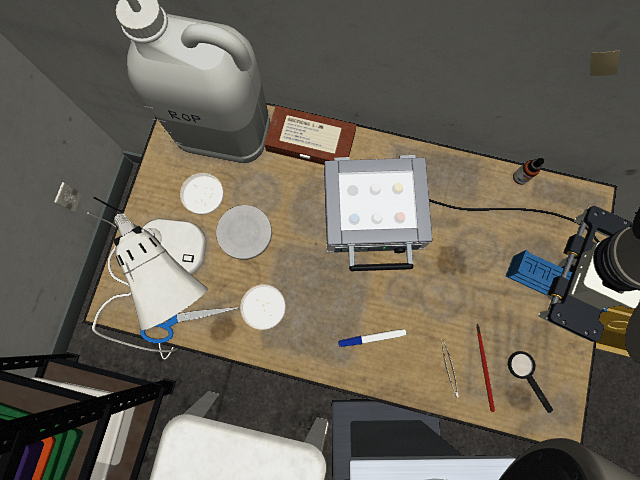

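>>> apply_moves --motion '[{"offset":[0,1,5],"rotation":[-0.001,0,0]},{"offset":[-1,1,8],"rotation":[-0.003,0.001,0]},{"offset":[0,3,11],"rotation":[-0.003,0.001,0]},{"offset":[-1,2,12],"rotation":[-0.004,0.001,0]},{"offset":[-1,2,11],"rotation":[-0.003,0.001,0]},{"offset":[0,2,12],"rotation":[-0.004,0.001,0]},{"offset":[-1,2,11],"rotation":[-0.003,0.001,0]},{"offset":[-1,2,11],"rotation":[-0.004,0.001,0]},{"offset":[0,1,10],"rotation":[-0.003,0.001,0]},{"offset":[-1,1,6],"rotation":[-0.003,0.001,0]},{"offset":[-1,0,2],"rotation":[-0.002,0.001,0]},{"offset":[0,0,0],"rotation":[0,0,0]}]'

```text
time: 9.28
tool_pos: [0.4801, -0.1941, 0.1274]
tool_rot: [-3.14, -0.002, 1.111]
contact_force: [-0.5, 0.8, -0.8]
opening: 0.0389
```

```bash
python3 - <<'E'
from h import *
plan([.48,-.20,.093],1.1,8)
E
```

```text
time 9.28 at [ 0.4801 -0.1941  0.1274] [-3.140e+00 -2.000e-03  1.111e+00] max step 6.164414002968976 0.0024494897427831783
[{"offset": [0, 0, 2], "rotation": [0.0, 0.0, 0.001]}, {"offset": [-1, 0, 4], "rotation": [0.0, 0.0, 0.001]}, {"offset": [-1, 1, 6], "rotation": [-0.001, -0.001, 0.002]}, {"offset": [-1, 0, 5], "rotation": [0.0, 0.0, 0.001]}, {"offset": [-1, 1, 6], "rotation": [0.0, 0.0, 0.002]}, {"offset": [0, 0, 5], "rotation": [0.0, -0.001, 0.002]}, {"offset": [-1, 0, 4], "rotation": [-0.001, 0.0, 0.001]}, {"offset": [0, 1, 2], "rotation": [0.0, 0.0, 0.001]}]
```

>>> apply_moves --motion '[{"offset":[0,0,2],"rotation":[0,0,0]},{"offset":[0,0,4],"rotation":[0,0,0]},{"offset":[0,0,5],"rotation":[0,0,0]},{"offset":[0,0,5],"rotation":[0,0,0]},{"offset":[0,0,4],"rotation":[0,0,0]},{"offset":[0,0,3],"rotation":[0,0,0]},{"offset":[0,0,2],"rotation":[0,0,0]},{"offset":[0,0,0],"rotation":[0,0,0]},{"offset":[0,0,0],"rotation":[0,0,0]}]'

```text
time: 10.03
tool_pos: [0.481, -0.1942, 0.1012]
tool_rot: [3.14, -0.002, 1.111]
contact_force: [0.1, 0.3, -1.2]
opening: 0.0392
```

```bash
python3 - <<'E'
from h import *
from cell import observe
print(observe()["contact_force"])
plan([.48,-.1995,.0915],1.11,4)
E
```

```text
[ 0.12429679  0.27726668 -1.19737373]
time 10.03 at [ 0.481  -0.1942  0.1012] [ 3.140e+00 -2.000e-03  1.111e+00] max step 3.7416573867739413 0.0017320508075688774
[{"offset": [-1, 0, 2], "rotation": [0.0, 0.0, 0.0]}, {"offset": [-2, 1, 3], "rotation": [0.001, -0.001, 0.001]}, {"offset": [-1, 0, 2], "rotation": [0.0, 0.0, 0.0]}, {"offset": [-1, 0, 3], "rotation": [0.001, -0.001, 0.0]}]
```

>>> apply_moves --motion '[{"offset":[0,0,2],"rotation":[0,0,0]},{"offset":[0,0,2],"rotation":[0,0,0]},{"offset":[0,0,2],"rotation":[0,0,0]},{"offset":[0,0,1],"rotation":[0,0,0]},{"offset":[0,0,1],"rotation":[0,0,0]},{"offset":[0,0,0],"rotation":[0,0,0]},{"offset":[0,0,0],"rotation":[0,0,0]}]'

```text
time: 10.62
tool_pos: [0.4814, -0.1944, 0.0928]
tool_rot: [3.139, -0.002, 1.111]
contact_force: [0.4, -0.0, -1.0]
opening: 0.0387
```

>>> apply_moves --motion '[{"offset":[0,0,1],"rotation":[0,0,0]},{"offset":[0,0,1],"rotation":[0,0,0]},{"offset":[0,0,0],"rotation":[0,0,0]},{"offset":[0,0,0],"rotation":[0,0,0]}]'

```text
time: 10.95
tool_pos: [0.4815, -0.1945, 0.0913]
tool_rot: [3.138, -0.002, 1.111]
contact_force: [0.1, -0.4, 0.0]
opening: 0.0392
```

>>> apply_moves --motion '[{"offset":[0,0,1],"rotation":[0,0,0]},{"offset":[0,0,0],"rotation":[0,0,0]},{"offset":[0,0,0],"rotation":[0,0,0]}]'

```text
time: 11.2
tool_pos: [0.4818, -0.1946, 0.0914]
tool_rot: [3.137, -0.002, 1.111]
contact_force: [0.7, 0.2, -0.9]
opening: 0.0394
```

>>> apply_moves --motion '[{"offset":[0,0,1],"rotation":[0,0,0]},{"offset":[0,0,2],"rotation":[0,0,0]},{"offset":[0,0,1],"rotation":[0,0,0]}]'

```text
time: 11.45
tool_pos: [0.482, -0.1947, 0.0903]
tool_rot: [3.136, -0.001, 1.112]
contact_force: [-2.1, 0.8, 7.7]
opening: 0.0394
```

Contact (7.7 N up). Back off 1 mm to relieve it, then release.

>>> apply_moves --motion '[{"offset":[0,0,0],"rotation":[0,0,0]},{"offset":[0,0,0],"rotation":[0,0,0]}]'

```text
time: 11.62
tool_pos: [0.482, -0.1947, 0.0906]
tool_rot: [3.135, -0.001, 1.112]
contact_force: [-0.0, 0.2, -1.6]
opening: 0.0394
```

>>> apply_moves --motion '[{"offset":[0,0,0],"rotation":[0,0,0]},{"offset":[0,0,0],"rotation":[0,0,0]},{"offset":[0,0,0],"rotation":[0,0,0]},{"offset":[0,0,0],"rotation":[0,0,0]},{"offset":[0,0,0],"rotation":[0,0,0]},{"offset":[0,0,0],"rotation":[0,0,0]},{"offset":[0,0,0],"rotation":[0,0,0]},{"offset":[0,0,0],"rotation":[0,0,0]}]' --grip 0

```text
time: 12.28
tool_pos: [0.4822, -0.1949, 0.0897]
tool_rot: [3.135, -0.001, 1.112]
contact_force: [-0.6, -0.5, -0.6]
opening: 0.088
```

Now rise straight up, and plan to the bar.

>>> apply_moves --motion '[{"offset":[0,0,-4],"rotation":[0,0,0]},{"offset":[0,0,-8],"rotation":[0,0,0]},{"offset":[0,0,-14],"rotation":[0,0,0]},{"offset":[0,0,-20],"rotation":[0,0,0]},{"offset":[0,0,-22],"rotation":[0,0,0]},{"offset":[0,0,-22],"rotation":[0,0,0]},{"offset":[0,0,-20],"rotation":[0,0,0]},{"offset":[0,0,-12],"rotation":[0,0,0]},{"offset":[0,0,-6],"rotation":[0,0,0]},{"offset":[0,0,0],"rotation":[0,0,0]},{"offset":[0,0,0],"rotation":[0,0,0]}]'

```text
time: 13.2
tool_pos: [0.4808, -0.1943, 0.229]
tool_rot: [3.133, -0.001, 1.112]
contact_force: [-0.7, 0.2, -0.3]
opening: 0.0915
```

```bash
python3 - <<'E'
from h import *
from cell import *
import cv2
p=read_camera("wrist"); cv2.imwrite("pics/w4.png",p["img"][:,:,::-1])
p=read_camera("top"); print([(np.round(a["location"],3).tolist(),round(a["score"],2)) for a in tip_of("rack_center",p)[:2]])
plan([.508,.097,.20],1.59,18)
E
```

```text
[([0.486, -0.198, 0.028], 0.7)]
time 13.35 at [ 0.4805 -0.1941  0.2279] [ 3.135e+00 -1.000e-03  1.112e+00] max step 18.788294228055936 0.03001666203960727
[{"offset": [7, -3, 1], "rotation": [0.0, 0.0, -0.012]}, {"offset": [12, -4, 1], "rotation": [0.0, 0.0, -0.022]}, {"offset": [17, -6, 2], "rotation": [0.001, 0.0, -0.029]}, {"offset": [17, -5, 1], "rotation": [0.0, 0.0, -0.029]}, {"offset": [18, -5, 2], "rotation": [0.001, 0.0, -0.03]}, {"offset": [17, -5, 2], "rotation": [0.0, 0.0, -0.029]}, {"offset": [18, -3, 1], "rotation": [0.0, 0.0, -0.029]}, {"offset": [17, -4, 2], "rotation": [0.001, 0.0, -0.03]}, {"offset": [18, -2, 2], "rotation": [0.0, 0.0, -0.029]}, {"offset": [18, -3, 2], "rotation": [0.001, 0.0, -0.029]}, {"offset": [18, -1, 1], "rotation": [0.0, 0.0, -0.03]}, {"offset": [18, -2, 2], "rotation": [0.0, 0.0, -0.029]}]
[{"offset": [17, 0, 2], "rotation": [0.001, 0.0, -0.029]}, {"offset": [18, 0, 1], "rotation": [0.0, 0.0, -0.03]}, {"offset": [18, 0, 2], "rotation": [0.001, 0.0, -0.029]}, {"offset": [18, 1, 2], "rotation": [0.0, 0.0, -0.029]}, {"offset": [14, 1, 1], "rotation": [0.0, 0.0, -0.022]}, {"offset": [7, 1, 1], "rotation": [0.0, 0.0, -0.012]}]
```

View pics/w4.png

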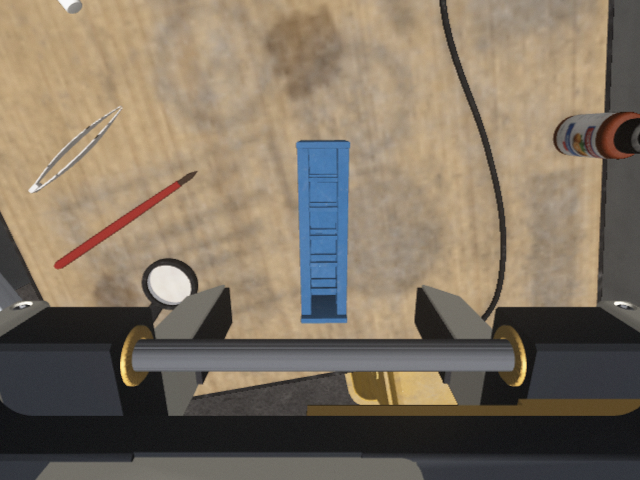

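>>> apply_moves --motion '[{"offset":[7,-3,1],"rotation":[0,0,-0.012]},{"offset":[12,-4,1],"rotation":[0,0,-0.022]},{"offset":[17,-6,1],"rotation":[0,0,-0.029]},{"offset":[17,-5,1],"rotation":[0,0,-0.029]},{"offset":[18,-5,1],"rotation":[0,0,-0.03]},{"offset":[17,-5,1],"rotation":[0,0,-0.029]},{"offset":[18,-3,1],"rotation":[0,0,-0.029]},{"offset":[17,-4,1],"rotation":[0,0,-0.03]},{"offset":[18,-2,1],"rotation":[0,0,-0.029]},{"offset":[18,-3,1],"rotation":[0,0,-0.029]},{"offset":[18,-1,1],"rotation":[0,0,-0.03]},{"offset":[18,-2,1],"rotation":[0,0,-0.029]}]'

```text
time: 14.35
tool_pos: [0.4923, 0.0233, 0.2067]
tool_rot: [-3.13, -0.005, 1.465]
contact_force: [0.0, -0.2, 0.3]
opening: 0.0919
```

>>> apply_moves --motion '[{"offset":[17,0,0],"rotation":[0,0,-0.029]},{"offset":[18,0,0],"rotation":[0,0,-0.03]},{"offset":[16,0,0],"rotation":[0,0,-0.029]},{"offset":[10,1,0],"rotation":[0,0,-0.022]},{"offset":[5,1,0],"rotation":[0,0,-0.012]},{"offset":[0,0,0],"rotation":[0,0,0]},{"offset":[0,0,0],"rotation":[0,0,0]}]'

```text
time: 14.93
tool_pos: [0.4934, 0.1015, 0.2027]
tool_rot: [-3.121, -0.008, 1.61]
contact_force: [-1.1, 0.4, -0.2]
opening: 0.0916
```

```bash
python3 - <<'E'
from h import *
from cell import *
import cv2
s=observe(); p=read_camera("wrist"); im=p["img"][:,:,::-1].copy()
print([(np.round(a["location"],3).tolist(),round(a["score"],2)) for a in tip_of("lid_bar",p)[:2]])
TC=np.array(p["tool_from_camera"]);K=np.array(p["camera_matrix"])
Rw=Ro.from_euler("xyz",s["tool_rot"]).as_matrix()
def pr(X):
    c=TC[:3,:3].T@(Rw.T@(np.array(X)-s["tool_pos"])-TC[:3,3]); u=K@c; return u[:2]/u[2]
P=[pr([.508+a-.02*b,.097+b,.08]) for a,b in((.006,.055),(.006,-.055),(-.006,-.055),(-.006,.055))]
cv2.polylines(im,[np.int32(P)],True,(0,0,255),1)
cv2.imwrite("pics/w5.png",im)
plan([.508,.097,.16],1.59,8)
E
```

```text
[([0.511, 0.096, 0.076], 0.73)]
time 15.03 at [0.4935 0.1009 0.2028] [-3.121 -0.008  1.608] max step 7.615773105863909 0.005099019513592785
[{"offset": [0, 1, 3], "rotation": [-0.001, 0.0, 0.001]}, {"offset": [-1, 2, 5], "rotation": [-0.003, -0.001, 0.002]}, {"offset": [-1, 2, 6], "rotation": [-0.003, -0.002, 0.003]}, {"offset": [0, 3, 7], "rotation": [-0.003, -0.001, 0.003]}, {"offset": [-1, 2, 7], "rotation": [-0.003, -0.001, 0.003]}, {"offset": [-1, 2, 7], "rotation": [-0.004, -0.001, 0.003]}, {"offset": [0, 2, 5], "rotation": [-0.002, -0.001, 0.002]}, {"offset": [-1, 1, 3], "rotation": [-0.001, -0.001, 0.001]}]
```

View pics/w5.png

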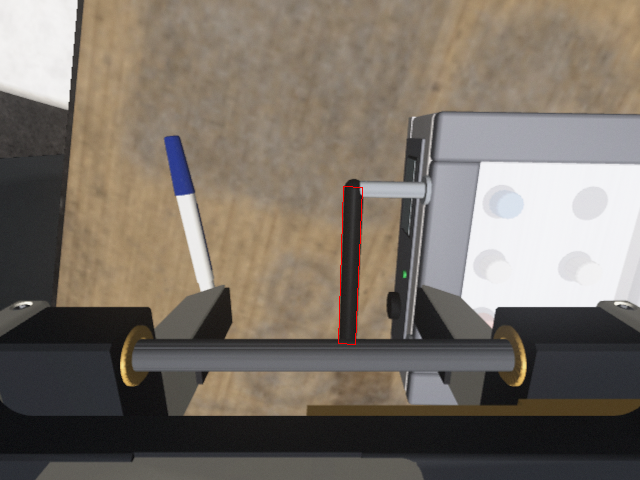

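```bash
python3 - <<'E'
from h import *
from cell import *
p=read_camera("top")
for z in(.03,.045,.06): print(z,bp(p,(310+375/4.2,145+450/4.2),z).round(3),bp(p,(310+355/4.2,145+440/4.2),z).round(3))
s=observe(); p=read_camera("wrist")
TC=np.array(p["tool_from_camera"]);K=np.array(p["camera_matrix"])
Rw=Ro.from_euler("xyz",s["tool_rot"]).as_matrix()
for uv in((387,305),(393,292),(393,318)):
  d=Rw@TC[:3,:3]@np.linalg.solve(K,[*uv,1.]); c=np.array(s["tool_pos"])+Rw@TC[:3,3]
  for z in(.03,.045,.06): print(uv,z,(c+d*(z-c[2])/d[2]).round(3))
E
```

```text
0.03 [0.545 0.052 0.03 ] [0.55  0.061 0.03 ]
0.045 [0.542 0.054 0.045] [0.547 0.063 0.045]
0.06 [0.539 0.057 0.06 ] [0.544 0.066 0.06 ]
(387, 305) 0.03 [0.545 0.047 0.03 ]
(387, 305) 0.045 [0.542 0.055 0.045]
(387, 305) 0.06 [0.539 0.062 0.06 ]
(393, 292) 0.03 [0.549 0.059 0.03 ]
(393, 292) 0.045 [0.546 0.066 0.045]
(393, 292) 0.06 [0.542 0.073 0.06 ]
(393, 318) 0.03 [0.551 0.035 0.03 ]
(393, 318) 0.045 [0.548 0.044 0.045]
(393, 318) 0.06 [0.544 0.052 0.06 ]
```

>>> apply_moves --motion '[{"offset":[0,2,2],"rotation":[-0.003,-0.001,0.002]},{"offset":[0,2,2],"rotation":[-0.003,-0.001,0.002]},{"offset":[-1,2,2],"rotation":[-0.003,-0.001,0.002]},{"offset":[-1,2,2],"rotation":[-0.003,-0.001,0.002]},{"offset":[-1,2,2],"rotation":[-0.003,-0.001,0.002]},{"offset":[0,2,2],"rotation":[-0.003,-0.001,0.001]},{"offset":[0,1,1],"rotation":[0,0,0]},{"offset":[0,0,0],"rotation":[0,0,0]},{"offset":[0,0,0],"rotation":[0,0,0]}]' --grip 0.7

```text
time: 15.88
tool_pos: [0.5085, 0.0953, 0.1881]
tool_rot: [3.141, -0.001, 1.591]
contact_force: [-0.1, 0.7, -0.9]
opening: 0.0367
```

```bash
python3 - <<'E'
from h import *
plan([.5085,.097,.131],1.59,12)
E
```

```text
time 15.88 at [0.5085 0.0953 0.1881] [ 3.141e+00 -1.000e-03  1.591e+00] max step 6.082762530298219 0.001
[{"offset": [0, 0, 2], "rotation": [0.0, 0.0, 0.0]}, {"offset": [0, 0, 4], "rotation": [0.0, 0.0, 0.0]}, {"offset": [0, 0, 6], "rotation": [0.0, 0.0, 0.0]}, {"offset": [0, 0, 5], "rotation": [0.0, 0.0, 0.0]}, {"offset": [1, 0, 6], "rotation": [0.0, 0.0, 0.0]}, {"offset": [0, 0, 6], "rotation": [0.0, 0.0, 0.0]}, {"offset": [0, 0, 5], "rotation": [0.0, 0.0, 0.001]}, {"offset": [0, 0, 6], "rotation": [0.0, -0.001, 0.0]}, {"offset": [0, 0, 5], "rotation": [0.0, 0.0, 0.0]}, {"offset": [0, 0, 6], "rotation": [0.0, 0.0, 0.0]}, {"offset": [1, 0, 4], "rotation": [0.0, 0.0, 0.0]}, {"offset": [0, 0, 2], "rotation": [0.0, 0.0, 0.0]}]
```

>>> apply_moves --motion '[{"offset":[0,0,2],"rotation":[0,0,0]},{"offset":[0,0,4],"rotation":[0,0,0]},{"offset":[0,0,6],"rotation":[0,0,0]},{"offset":[0,0,5],"rotation":[0,0,0]},{"offset":[0,0,5],"rotation":[0,0,0]},{"offset":[0,0,4],"rotation":[0,0,0]},{"offset":[0,0,3],"rotation":[0,0,0]},{"offset":[0,0,1],"rotation":[0,0,0]},{"offset":[0,0,0],"rotation":[0,0,0]}]'

```text
time: 16.63
tool_pos: [0.5079, 0.0956, 0.1543]
tool_rot: [-3.14, -0.001, 1.591]
contact_force: [-0.1, -0.1, 0.5]
opening: 0.0276
```

```bash
python3 - <<'E'
from h import *
from cell import *
import cv2
s=observe(); p=read_camera("wrist"); im=p["img"][:,:,::-1].copy(); cv2.imwrite("pics/w6.png",im)
plan([.5085,.097,.129],1.59,10)
E
```

```text
time 16.68 at [0.508  0.0957 0.1545] [-3.141e+00 -1.000e-03  1.591e+00] max step 3.1622776601683795 0.001
[{"offset": [0, 0, 1], "rotation": [0.0, 0.0, 0.0]}, {"offset": [0, 0, 3], "rotation": [0.0, 0.0, 0.0]}, {"offset": [0, 0, 3], "rotation": [0.0, 0.0, 0.0]}, {"offset": [0, 0, 3], "rotation": [0.0, 0.0, 0.001]}, {"offset": [1, 0, 3], "rotation": [-0.001, 0.0, 0.0]}, {"offset": [0, 0, 3], "rotation": [0.0, 0.0, 0.0]}, {"offset": [0, 0, 3], "rotation": [0.0, -0.001, 0.0]}, {"offset": [0, 0, 3], "rotation": [0.0, 0.0, 0.0]}, {"offset": [0, 1, 2], "rotation": [0.0, 0.0, 0.0]}, {"offset": [0, 0, 1], "rotation": [0.0, 0.0, 0.0]}]
```

View pics/w6.png

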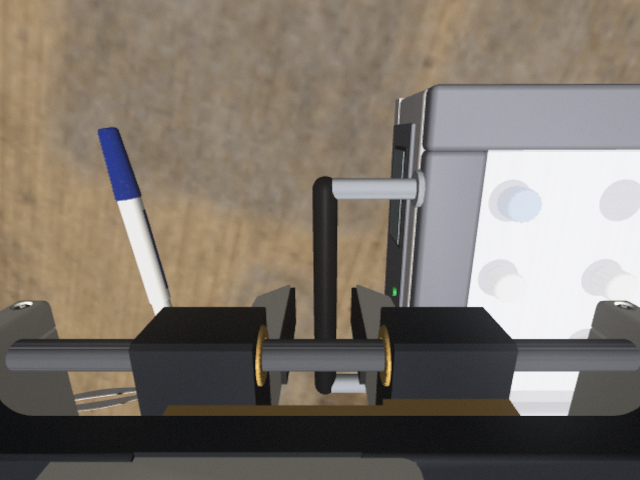

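>>> apply_moves --motion '[{"offset":[0,0,1],"rotation":[0,0,0]},{"offset":[0,0,3],"rotation":[0,0,0]},{"offset":[0,0,3],"rotation":[0,0,0]},{"offset":[0,0,3],"rotation":[0,0,0]},{"offset":[1,0,3],"rotation":[0,0,0]},{"offset":[0,0,3],"rotation":[0,0,0]},{"offset":[0,0,3],"rotation":[0,0,0]},{"offset":[0,0,3],"rotation":[0,0,0]},{"offset":[0,0,1],"rotation":[0,0,0]},{"offset":[0,0,0],"rotation":[0,0,0]}]'

```text
time: 17.52
tool_pos: [0.5083, 0.0968, 0.1295]
tool_rot: [3.141, -0.001, 1.591]
contact_force: [0.4, 0.6, 0.4]
opening: 0.0276
```

>>> apply_moves --motion '[{"offset":[0,0,0],"rotation":[0,0,0]},{"offset":[0,0,0],"rotation":[0,0,0]},{"offset":[0,0,0],"rotation":[0,0,0]},{"offset":[0,0,0],"rotation":[0,0,0]},{"offset":[0,0,0],"rotation":[0,0,0]},{"offset":[0,0,0],"rotation":[0,0,0]}]' --grip 1 --grip_force 25

```text
time: 18.02
tool_pos: [0.5088, 0.0968, 0.1296]
tool_rot: [3.14, -0.001, 1.592]
contact_force: [1.0, 0.1, -1.7]
opening: 0.0109
```

```bash
cat >> h.py <<'E'
def arc(a1,n):
    from cell import observe
    s=observe(); p=np.array(s["tool_pos"]); x0,y0,z0=.5088,.0968,.1296
    a=np.arcsin(np.clip((p[2]-z0)/.215,-1,1)); ax=np.arccos(np.clip(1-(p[0]-x0)/.215,-1,1))
    print("t",round(s["time"],2),p.round(4),np.round(s["tool_rot"],3),"angle z",np.degrees(a).round(1),"x",np.degrees(ax).round(1),"F",np.round(s["contact_force"],1),"op",round(s["opening"],4))
    R=Ro.from_euler("xyz",s["tool_rot"]); w=np.ones(n); w[0]=.5; w[-1]=.3; w[-2]=.7; f=np.cumsum(w)/w.sum(); c=p
    for k in f:
        b=a+(np.radians(a1)-a)*k
        g=np.array([x0+.215*(1-np.cos(b)),y0+.02*.215*(1-np.cos(b)),z0+.215*np.sin(b)])
        o=np.round(R.inv().apply(g-c)*1000*2)/2+0; c=c+R.apply(o/1000); print(o.tolist(),end=" ")
    print("rot left",(R.inv()*Ro.from_euler("xyz",[np.pi,0,1.591])).as_rotvec().round(3))
E
python3 -c "
from h import *
arc(20,10)"
```

```text
t 18.02 [0.5088 0.0968 0.1296] [ 3.140e+00 -1.000e-03  1.592e+00] angle z 0.0 x 0.0 F [ 1.   0.1 -1.7] op 0.0109
[0.0, 0.0, -4.5] [0.0, 0.5, -8.5] [0.0, 0.5, -9.0] [0.0, 1.5, -9.0] [0.0, 1.5, -8.5] [0.0, 1.5, -8.5] [0.0, 2.0, -8.5] [0.0, 3.0, -8.5] [0.0, 1.5, -6.0] [0.0, 1.0, -2.5] rot left [ 0.001 -0.001  0.001]
```

>>> apply_moves --motion '[{"offset":[0,0,-4],"rotation":[0,0,0]},{"offset":[0,0,-8],"rotation":[0,0,0]},{"offset":[0,0.5,-8],"rotation":[0,0,0]},{"offset":[0,1.5,-8],"rotation":[0,0,0]},{"offset":[0,1.5,-8],"rotation":[0,0,0]},{"offset":[0,1.5,-8],"rotation":[0,0,0]},{"offset":[0,2,-7],"rotation":[0,0,0]},{"offset":[0,2,-5],"rotation":[0,0,0]},{"offset":[0,1,-2],"rotation":[0,0,0]},{"offset":[0,0,0],"rotation":[0,0,0]}]'

```text
time: 18.85
tool_pos: [0.5185, 0.097, 0.1944]
tool_rot: [-3.141, -0.001, 1.591]
contact_force: [2.7, -0.2, -3.0]
opening: 0.0112
```

```bash
python3 - <<'E'
from h import *
from cell import *
import cv2
p=read_camera("side"); cv2.imwrite("pics/s7.png",cv2.resize(p["img"][100:320,180:500,::-1],None,fx=2.4,fy=2.4))
arc(40,10)
E
```

```text
t 18.9 [0.5184 0.097  0.1941] [-3.140e+00 -1.000e-03  1.591e+00] angle z 17.5 x 17.2 F [ 0.9 -0.2 -3.1] op 0.0109
[0.0, 2.0, -4.5] [0.0, 3.0, -9.5] [0.0, 4.0, -9.0] [0.0, 4.5, -9.0] [0.0, 4.5, -9.0] [0.0, 5.0, -8.5] [0.0, 5.5, -8.5] [0.0, 6.0, -8.0] [0.0, 4.0, -5.5] [0.0, 2.0, -2.0] rot left [-0.001 -0.001  0.   ]
```

View pics/s7.png

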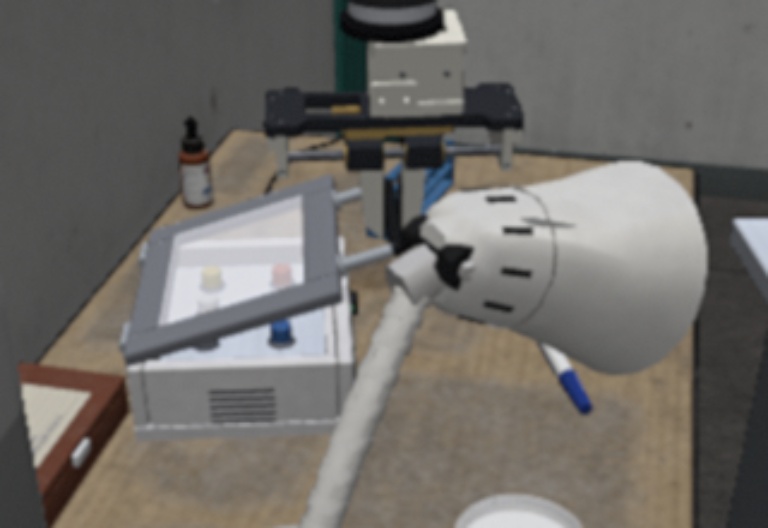

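>>> apply_moves --motion '[{"offset":[0,1.5,-4],"rotation":[0,0,0]},{"offset":[0,3,-9],"rotation":[0,0,0]},{"offset":[0,4,-9],"rotation":[0,0,0]},{"offset":[0,4.5,-9],"rotation":[0,0,0]},{"offset":[0,4.5,-9],"rotation":[0,0,0]},{"offset":[0,5,-8],"rotation":[0,0,0]},{"offset":[0,5,-8],"rotation":[0,0,0]},{"offset":[0,4,-5],"rotation":[0,0,0]},{"offset":[0,2,-2],"rotation":[0,0,0]},{"offset":[0,0,0],"rotation":[0,0,0]}]'

```text
time: 19.73
tool_pos: [0.5519, 0.0978, 0.2611]
tool_rot: [-3.13, -0.001, 1.592]
contact_force: [0.3, 0.2, -3.0]
opening: 0.011
```

```bash
python3 -c "
from h import *
arc(58,10)"
```

```text
t 19.73 [0.5519 0.0978 0.2611] [-3.130e+00 -1.000e-03  1.592e+00] angle z 37.7 x 36.9 F [ 0.3  0.2 -3. ] op 0.011
[0.0, 4.5, -3.5] [0.0, 5.5, -7.0] [0.0, 6.0, -6.5] [0.0, 6.5, -6.5] [0.0, 6.5, -6.5] [0.0, 6.5, -5.5] [0.0, 7.0, -6.0] [0.0, 7.5, -5.0] [0.0, 5.0, -3.5] [0.0, 2.5, -1.5] rot left [-0.012 -0.001  0.001]
```

>>> apply_moves --motion '[{"offset":[0,3.5,-3.5],"rotation":[-0.001,0,0]},{"offset":[0,5.5,-7],"rotation":[-0.002,0,0]},{"offset":[0,6,-6.5],"rotation":[-0.002,0,0]},{"offset":[0,6.5,-6.5],"rotation":[-0.002,0,0]},{"offset":[0,6.5,-6],"rotation":[-0.002,0,0]},{"offset":[0,6.5,-5.5],"rotation":[-0.002,0,0]},{"offset":[0,7,-5.5],"rotation":[-0.002,0,0]},{"offset":[0,5,-3.5],"rotation":[-0.001,0,0]},{"offset":[0,2,-1.5],"rotation":[0,0,0]},{"offset":[0,0,0],"rotation":[0,0,0]},{"offset":[0,0,0],"rotation":[0,0,0]}]'

```text
time: 20.65
tool_pos: [0.5995, 0.0989, 0.3095]
tool_rot: [-3.131, -0.0, 1.592]
contact_force: [-3.2, 0.5, 0.7]
opening: 0.0111
```

```bash
python3 -c "
from h import *
arc(60,5)"
```

```text
t 20.65 [0.5995 0.0989 0.3095] [-3.131 -0.     1.592] angle z 56.8 x 54.7 F [-3.2  0.5  0.7] op 0.0111
[-0.5, 8.0, -1.0] [0.0, 3.0, -2.0] [0.0, 3.0, -1.5] [0.0, 2.0, -1.5] [0.0, 0.5, -0.5] rot left [-0.01  -0.     0.001]
```

>>> apply_moves --motion '[{"offset":[0,3,-1],"rotation":[-0.002,0,0]},{"offset":[0,4,-2],"rotation":[-0.002,0,0]},{"offset":[0,4,-1.5],"rotation":[-0.002,0,0]},{"offset":[0,3,-1.5],"rotation":[-0.002,0,0]},{"offset":[0,1,-0.5],"rotation":[0,0,0]},{"offset":[0,0,0],"rotation":[0,0,0]},{"offset":[0,0,0],"rotation":[0,0,0]},{"offset":[0,0,0],"rotation":[0,0,0]}]'

```text
time: 21.32
tool_pos: [0.6116, 0.0991, 0.3176]
tool_rot: [-3.134, 0.001, 1.593]
contact_force: [-3.5, 0.1, 1.9]
opening: 0.0111
```

```bash
python3 - <<'E'
from h import *
from cell import *
import cv2
p=read_camera("side"); cv2.imwrite("pics/s8.png",cv2.resize(p["img"][60:320,180:500,::-1],None,fx=2.3,fy=2.3))
for n in("side","top","wrist"):
  p=read_camera(n)
  for q in("lid_bar","lid_hinge"): print(n,q,[(np.round(a["location"],3).tolist(),round(a["score"],2)) for a in tip_of(q,p)[:2]])
arc(60,4)
E
```

```text
side lid_bar [([0.61, 0.099, 0.263], 0.68)]
side lid_hinge [([0.725, 0.103, 0.079], 0.71)]
top lid_bar []
top lid_hinge [([0.725, 0.104, 0.081], 0.62), ([0.38, 0.11, -0.003], 0.44)]
wrist lid_bar [([0.614, 0.096, 0.263], 0.67)]
wrist lid_hinge [([0.726, 0.101, 0.082], 0.89)]
t 21.82 [0.6116 0.0991 0.3176] [-3.134e+00  1.000e-03  1.593e+00] angle z 61.0 x 58.6 F [-2.8 -0.8  2.7] op 0.0112
[-0.5, 7.5, 0.5] [0.0, -1.5, 0.5] [0.0, -1.0, 0.5] [0.0, -0.5, 0.5] rot left [-0.008  0.001  0.002]
```

View pics/s8.png

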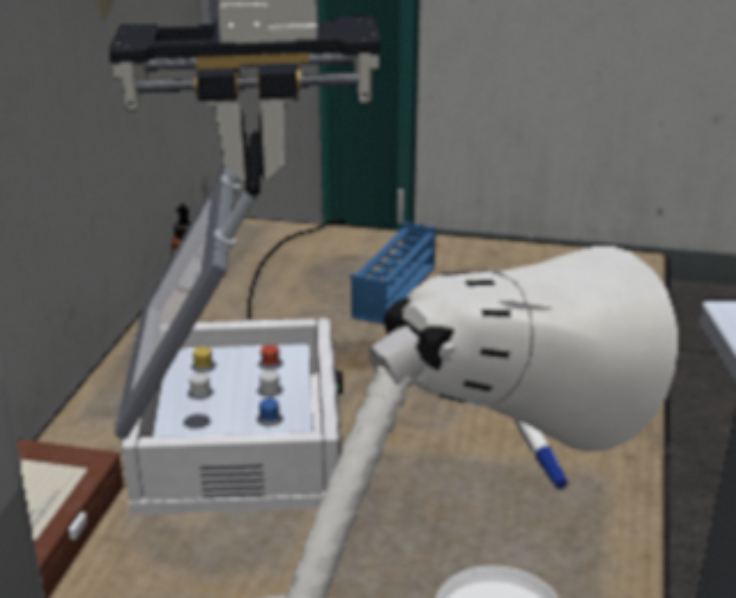

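>>> apply_moves --motion '[{"offset":[0,1.5,0],"rotation":[-0.002,0,0]},{"offset":[0,2,0],"rotation":[-0.002,0,0]},{"offset":[0,1,0],"rotation":[0,0,0]},{"offset":[0,0,0],"rotation":[0,0,0]},{"offset":[0,0,0],"rotation":[0,0,0]},{"offset":[0,0,0],"rotation":[0,0,0]},{"offset":[0,0,0],"rotation":[0,0,0]},{"offset":[0,0,0],"rotation":[0,0,0]}]'

```text
time: 22.48
tool_pos: [0.6153, 0.0992, 0.3199]
tool_rot: [-3.138, 0.001, 1.593]
contact_force: [-2.6, -0.4, 3.3]
opening: 0.0112
```

```bash
python3 - <<'E'
from h import *
from cell import *
import cv2
arc(60,4)
for i,n in enumerate(("side","wrist","top","side","wrist")):
  p=read_camera(n)
  print(n,[np.round(a["location"],3).tolist() for a in tip_of("lid_bar",p)[:1]],[(q,np.round(a["location"],3).tolist()) for q in("rack_center","pen","dish","tin") for a in tip_of(q,p)[:1]])
  if n=="top": cv2.imwrite("pics/t9.png",p["img"][:,:,::-1])
arc(60,4)
E
```

```text
t 22.48 [0.6153 0.0992 0.3199] [-3.138e+00  1.000e-03  1.593e+00] angle z 62.3 x 59.7 F [-2.6 -0.4  3.3] op 0.0112
[0.0, 7.0, 1.0] [0.0, -3.0, 1.5] [0.0, -2.0, 1.0] [0.0, -1.0, 0.5] rot left [-0.003  0.001  0.002]
side [[0.619, 0.099, 0.264]] [('rack_center', [0.478, -0.196, 0.029]), ('pen', [0.374, 0.109, 0.001]), ('dish', [0.437, 0.332, 0.003]), ('tin', [0.595, 0.37, 0.001])]
wrist [[0.619, 0.1, 0.265]] [('pen', [0.38, 0.111, 0.003])]
top [] [('pen', [0.379, 0.108, -0.0]), ('dish', [0.445, 0.328, 0.002]), ('tin', [0.594, 0.372, 0.001])]
side [[0.618, 0.1, 0.265]] [('rack_center', [0.478, -0.191, 0.028]), ('pen', [0.375, 0.111, -0.001]), ('dish', [0.442, 0.332, 0.004]), ('tin', [0.597, 0.368, 0.001])]
wrist [] [('pen', [0.379, 0.107, 0.003])]
t 23.98 [0.6153 0.0992 0.3199] [-3.138e+00  1.000e-03  1.593e+00] angle z 62.2 x 59.7 F [-3.7 -0.3  2.7] op 0.011
[-0.5, 7.0, 1.0] [0.0, -3.0, 1.5] [0.0, -2.0, 1.0] [0.0, -1.0, 0.5] rot left [-0.004  0.001  0.002]
```

View pics/t9.png

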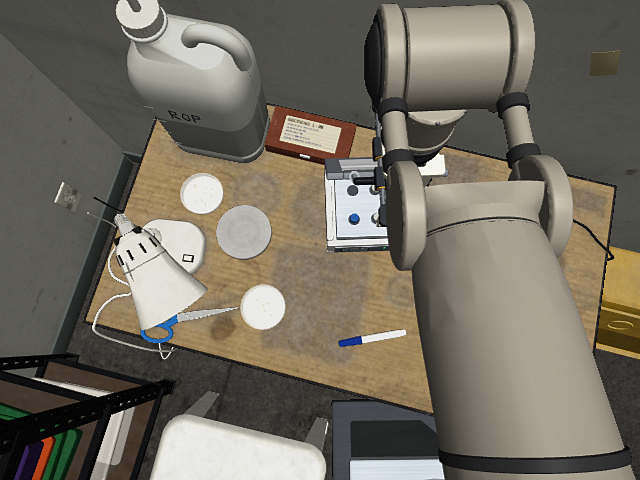

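```bash
python3 -c "
from cell import hand_in; print(hand_in())"
```

```text
the job is handed in; nothing more can be done
None
```

The rack is off the lid and the lid is being held at about 60° open. I handed the job in at 24 s of the 58 s allowed.

- **Rack:** I lifted it off the lid and set it upright on the bare table near (0.48, -0.195). I lowered it in small steps until it touched, with about 8 N at contact, then released it. Later pictures show it standing there.
- **Lid:** I gripped the bar from above at 25 N and raised it along its arc. The arm is still holding it.
- **Lid angle:** The bar position in the side and wrist pictures gives about 60°. The gripper's x position gives 59.7° and its height gives 62°, probably because the bar slipped 2–4 mm along the pads. All three are within the 5° allowed. The pose did not change over the last 1.5 s.
- **Bystanders:** The dish, tin and pen are where they started, to within the few millimetres the cameras can resolve.
- **Checks that did not work:** At the end the arm blocked the top camera's view of the bar and the rack, so that camera could not confirm either. The wrist camera also missed the bar in one of its two last pictures.

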